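File a spacer board in its sprung rack

TASK

Put the loose spacer board into the rack in its place by height, standing fully down on the rack's floor between the next shorter and the next taller board. The row is tight: with the board in hand, nudge the taller boards back against the spring to open the gap, then slide it down and bed it on the floor with a steady press of about 12 newtons for a second, never jamming or forcing it. Let go and leave all five boards upright and close together, and do not disturb the other things on the bench.

Things in the scene. Friction and masses are not known exactly. Their poses are not given: they have to be found in the camera images.
- board_74_mid (a point): plywood spacer board standing on end, 46 mm wide (its x) x 16 mm thick (its y) x 74 mm tall (its z); this point is its middle, 37 mm above its underside. The loose board, standing on the bench, to be put in the rack; about 45 g. The two long lower edges (and those of the other boards) have 2 mm chamfers. Held across its 46 mm width (the boards of the row are only 34 mm wide) near its top, it can go down into the row with the fingers on either side of the row.
- rack: fixed wooden rack, 72 x 150 mm; boards stand in a row along its y, by height. Origin on the bench under the trough; the hard floor for the boards is 10 mm above it (a board let down faster than 20 mm/s knocks). Fixed end face at y = -50 mm, 45 mm high; sprung end at +y, block behind it y = 67 to 81 mm, 50 mm high. Side lips 18 mm high, inner faces at x = -31, +31 mm (8 mm play for the loose board).
- follower (a joint): the rack's sprung end, an upright aluminium plate, 52 x 8 mm, top 99 mm above the bench, that presses the row together along the rack's y. 0 with four boards in the row (face at y = 14 mm of the rack); grows (m) as it is pushed back to +y, hard stop at 0.018. Spring 1.6 N at 0, 2.7 N at the stop, so a board sliding down in the gap rubs with 2 to 3 N; five boards leave it at 0.016.
- parallel_block: aluminium hold-down block, 50 x 100 x 40 mm, a bystander; origin at the middle of its underside
- blade_flange: grey metal ring, 58 mm across, 9 mm thick, lying beyond the rack, a bystander; origin at its underside
- pen_1: red and white marker pen, 135 mm long, 16 mm thick, on the robot's side of the rack, a bystander; origin at its underside
- board_50_mid (a point): plywood spacer board standing on end, 34 mm wide (its x) x 16 mm thick (its y) x 50 mm tall (its z); this point is its middle, 25 mm above its underside. Shortest of the row, against the rack's fixed end.
- board_62_mid (a point): plywood spacer board standing on end, 34 mm wide (its x) x 16 mm thick (its y) x 62 mm tall (its z); this point is its middle, 31 mm above its underside. Second of the row, 16 mm from the one before; the loose board belongs between this and the 86 mm one, whose face stands 24 mm out above it.
- board_86_mid (a point): plywood spacer board standing on end, 34 mm wide (its x) x 16 mm thick (its y) x 86 mm tall (its z); this point is its middle, 43 mm above its underside. Third of the row, hard against the 62 mm one at the start.
- board_98_mid (a point): plywood spacer board standing on end, 34 mm wide (its x) x 16 mm thick (its y) x 98 mm tall (its z); this point is its middle, 49 mm above its underside. Tallest of the row, against the sprung follower plate.
There are look-alikes about, which are no part of the job. Leave any blue or turquoise look-alike of the part that bears board_98_mid alone.

How it is judged:
On the way, in this order (a step that is already met when the one before it is completed fails the run):
1. With the loose board above the row, the taller boards have been pushed back against the spring by 11 mm or more (value of joint follower above 0.011 m and z of board_74_mid in the frame of rack above 0.06 m), for 0.1 s.
2. The loose board stands in the gap on the rack's floor (within 2 mm) and is pressed onto it with between 7 and 18 N (z of board_74_mid in the frame of rack between 0.045 and 0.049 m and x of board_74_mid in the frame of rack between -0.009 and 0.009 m and y of board_74_mid in the frame of rack between -0.014 and -0.006 m and contact force between board_74 and rack between 7 and 18 N), for 0.5 s.
At the end, for the whole second after the job is handed in: The 74 mm board is on the rack floor (2 mm), upright (0.07 rad), square to the row (0.15 rad), within 9 mm of its middle line, between the 62 and 86 mm boards; all five upright, on the floor, within 4 mm of their places in the closed row; follower resting on it at 14.5 to 17.5 mm (z of board_74_mid in the frame of rack between 0.045 and 0.049 m and x of board_74_mid in the frame of rack between -0.009 and 0.009 m and y of board_74_mid in the frame of rack between -0.014 and -0.006 m and angle between each of board_74_mid, board_50_mid, board_62_mid, board_86_mid, board_98_mid's own z axis and vertical below 0.07 rad and angle between the y axis of board_74_mid and the y axis of rack, either way round below 0.15 rad and value of joint follower between 0.0145 and 0.0175 m and y of board_50_mid in the frame of rack between -0.046 and -0.038 m and z of board_50_mid in the frame of rack below 0.037 m and y of board_62_mid in the frame of rack between -0.03 and -0.022 m and z of board_62_mid in the frame of rack below 0.043 m and y of board_86_mid in the frame of rack between 0.002 and 0.01 m and z of board_86_mid in the frame of rack below 0.055 m and y of board_98_mid in the frame of rack between 0.018 and 0.026 m and z of board_98_mid in the frame of rack below 0.061 m and velocity of joint follower below 0.005 m/s); the robot touches nothing.
It fails at once if The loose board pressed on the rack or on any board of the row with more than 40 N (contact force between board_74 and rack above 40 N or contact force between board_74 and board_50 above 40 N or contact force between board_74 and board_62 above 40 N or contact force between board_74 and board_86 above 40 N or contact force between board_74 and board_98 above 40 N).
It fails at once if The robot itself pressed on the rack or the row with more than 40 N (contact force between any of the fingers, the arm and rack above 40 N or contact force between any of the fingers, the arm and board_50 above 40 N or contact force between any of the fingers, the arm and board_62 above 40 N or contact force between any of the fingers, the arm and board_86 above 40 N or contact force between any of the fingers, the arm and board_98 above 40 N).
It fails at once if A board of the row was lifted out or knocked over (raised by 15 mm or tilted by 0.5 rad) (z of board_50_mid in the frame of rack above 0.05 m or angle between any of board_50_mid, board_62_mid, board_86_mid, board_98_mid's own z axis and vertical above 0.5 rad or z of board_62_mid in the frame of rack above 0.056 m or z of board_86_mid in the frame of rack above 0.068 m or z of board_98_mid in the frame of rack above 0.074 m).
It fails at once if One of the bystanders (hold-down block, metal ring, marker pen) was moved by more than 15 mm (distance of any of parallel_block, blade_flange, pen_1 from where it was at the start of the episode above 0.015 m).
It also fails if it takes over 56 s, if anything falls off the work surface, if the arm or the gripper's body presses on something with over 40 N, if the wrist force passes 120 N, or if a joint passes its speed limit or range.

ROBOT

A 6-joint arm with a two-finger parallel gripper is mounted at the origin on a cart in front of the work surface, level with it; the furniture and walls round the work are solid. World frame = base frame: x ahead of the robot, y to its left, z up, the work surface at z = 0. Lengths are in m, angles in rad, forces in N, time in s.
With the tool pointing down it reaches from about 0.375 to 0.975 m from the base axis. Payload 3.8 kg.
Tool frame: the origin (TCP) lies midway between the tips of the shut fingers; the grasp point (between the pads) lies 19 mm behind it; z points along the fingers, y is the line along which they close (so a half turn about z gives the same grasp; the last joint's range is limited). The gripper opens to 85 mm and grips with 20 to 120 N. Pads are 22 mm wide; open, the fingers measure 114 mm over their backs; the gripper's body (76 mm by 85 mm) begins 54 mm behind the grasp point. The pads swing forward as they close: fully open they stand 13 mm farther back than shut.
Start: joints at [-1.192, 0.264, 1.604, -0, 1.274, -0.037], TCP at [0.273, -0.617, 0.231] pointing down, gripper open.
Joint ranges: [-2.63, 2.63], [-0.94, 2.18], [0.31, 2.57], [-1.31, 4.45], [0, 2.66], [-2.55, 2.55]. Speed limits (rad/s): [2.57, 2.57, 3.14, 3.14, 3.14, 3.14].

INTERFACE

Orientations are given as a rotation vector (axis times angle).
In Python, from workcell import bot gives the robot as it stands.
- The arm moves only by the tool jog_arm, never from a script. Its argument "motion" is a list of rows, each a list of 5 numbers: the opening, from -1 (shut) to 1 (fully open), then the shift along the tool's x, y, z in mm, then the turn about the tool's z in degrees. In form: [[claw, x, y, z, twist], ...]. A call has 1 to 10 rows; each row shifts and turns the commanded pose from where the row before left it, along the tool's axes as they then stand; what a row does not reach is not made up. A row lasts 1/12 s, in which the tool goes at most 41.7 mm and 7.16 degrees, less where a joint would pass 70% of its speed; a pose out of reach is approached as far as the arm can. A call with a gripper value outside its range is refused whole. The fingers move at their own pace and stop on an object; "force" is the grip in N (left out, the last holds). Time passes only in rows, so rows that do not move let the fingers close. It gives the time, the measured TCP pose, the force, the opening and the grip force at its end, in the units of the state.
- bot.read_state(): the state, without advancing time (a new reading comes with each control period).
- bot.read_camera(name): name is "scene" or "side" or "wrist"; returns (picture, depth): 384x512x3 uint8, red, green, blue; 384x512 float32, m along the optical axis (not along the pixel's ray), 0 where there is no reading.
- bot.get_calibration(name): a dict with "vfov" (degrees; the focal length in pixels is half the picture's height over the tangent of half this angle, whatever the lens; pixels are square), "cx", "cy" (the principal point, pixels), "rvec" (rotation vector, rad) and "tvec" (3), from world to camera coordinates, as OpenCV has them; the wrist camera has in their place "tool_from_camera" (4x4, takes a point from camera to tool coordinates, whose origin is the TCP and whose axes are the flange's). Camera axes: x right, y down, z forward; pixel columns grow to the right and rows downward; lengths in m; the calibration is good to about 2 mm. A picture is of the moment at which its call begins: read the wrist's pose just before it. get_calibration takes no time and is no camera call.
- bot.finish_job(): hands the job in; it is judged then, once.
The state is a dict: "time": time; "q": joint angles; "joint_vel": joint speeds; "joint_torque": joint torques, N m; "tool_pos": TCP position; "tcp_rot": TCP orientation; "wrist_force": force on the tool from outside, world axes, zero at the start; "torque": the same for the moment, N m; "width": opening from 0.0 (shut) to 1.0 (fully open); "grip_force": force on a finger pad.
Only numpy, scipy, OpenCV 4.12 (cv2) and the standard library are available. Lean on these libraries where they do the work, as an engineer would, in place of code of your own. Each camera call takes 0.05 s, during which the arm holds its last target. There are 200 camera calls.

## Working session

There is one attempt and no reset: what is moved stays moved. The work goes in short steps, Python scripts to look and compute and a tool call to move; the robot and the scene stay as the last step left them, time stands still between calls to the robot, and variables do not carry over. Pictures are saved under pics/ and viewed, at most 13 in all, crops included, and the job is handed in when it is done.

Besides the shell and the picture viewer there is one more tool, called after ">>>" in YAML: its name, and indented under it one key for each argument. jog_arm: Moves the arm, as the interface text tells. Its arguments: {"type":"object","properties":{"motion":{"type":"array"},"force":{"type":"number"}},"required":["motion"]}

```bash
mkdir -p pics; cat > h.py <<'E'
import numpy as np, cv2
from scipy.spatial.transform import Rotation as R
from workcell import bot
def cam(name):
    s=bot.read_state(); im,d=bot.read_camera(name); c=bot.get_calibration(name)
    f=im.shape[0]/2/np.tan(np.radians(c['vfov'])/2)
    T=np.eye(4)
    if 'rvec' in c:
        T[:3,:3]=R.from_rotvec(np.ravel(c['rvec'])).as_matrix(); T[:3,3]=np.ravel(c['tvec']); T=np.linalg.inv(T)
    else:
        W=np.eye(4); W[:3,:3]=R.from_rotvec(s['tcp_rot']).as_matrix(); W[:3,3]=s['tool_pos']; T=W@np.array(c['tool_from_camera'])
    return im,d,(f,c['cx'],c['cy'],T)
def cloud(d,K):
    f,cx,cy,T=K; v,u=np.indices(d.shape)
    P=np.stack([(u-cx)/f*d,(v-cy)/f*d,d],-1)@T[:3,:3].T+T[:3,3]
    P[d==0]=np.nan; return P
def ray(u,v,z,K):
    f,cx,cy,T=K; r=T[:3,:3]@np.array([(u-cx)/f,(v-cy)/f,1]); return T[:3,3]+r*(z-T[2,3])/r[2]
E
python3 - <<'E'
from h import *
for n in ['scene','side']:
    im,d,K=cam(n); cv2.imwrite(f'pics/{n}0.png',im[:,:,::-1]); np.savez(f'{n}0.npz',im=im,d=d,P=cloud(d,K))
    print(n,K[3][:3,3],K[0],(d>0).mean(), {k:v for k,v in bot.get_calibration(n).items() if k not in('rvec','tvec')})
s=bot.read_state();print(s['tool_pos'],s['tcp_rot'],s['time'],s['wrist_force'],s['width'])
E
```

```text
scene [0.02160717 0.81066529 0.4598798 ] 354.6426765705082 0.9959920247395834 {'vfov': 56.86134291476142, 'cx': 251.05797460213861, 'cy': 186.48946771447362}
side [0.47443817 1.03959831 0.69423376] 439.120260555721 0.9856160481770834 {'vfov': 47.23353928690791, 'cx': 252.37923462943613, 'cy': 186.43570948573594}
[ 0.27239392 -0.61687915  0.23007629] [-3.07198040e+00 -6.48072331e-01  5.63865939e-04] 0.1 [-0.54856398 -0.03936241 -0.44363146] 0.9993493357266977
```

View pics/scene0.png

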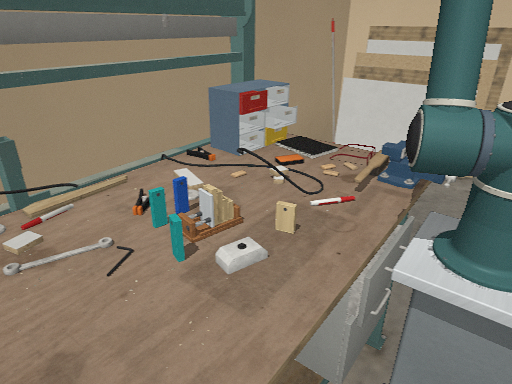

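View pics/side0.png

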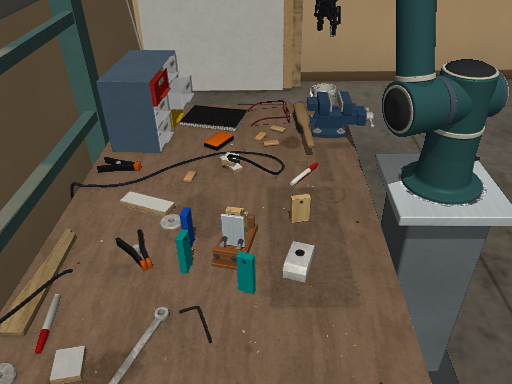

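The loose board candidates in the scene view are the plywood board at (286,217), the turquoise boards at (178,238) and (158,206), and the blue one at (180,195). The description says plywood and standing on the bench, so I choose (286,217), which is (301,207) in the side view. The rack is at scene (210,212), with its row and the aluminium plate. The white block is at (241,255) and the near pen at (332,201).

```bash
python3 - <<'E'
from h import *
A=np.load('scene0.npz');B=np.load('side0.npz')
a=cv2.resize(A['im'][160:275,145:305],None,fx=5,fy=5,interpolation=cv2.INTER_CUBIC)[:,:,::-1]
cv2.imwrite('pics/crop_scene.png',a)
b=cv2.resize(B['im'][185:295,160:320],None,fx=5,fy=5,interpolation=cv2.INTER_CUBIC)[:,:,::-1]
cv2.imwrite('pics/crop_side.png',b)
for n,D,boxes in [('scene',A,{'loose':(195,240,270,300)}),('side',B,{'loose':(190,228,287,313),'rack':(200,270,208,262)})]:
    P=D['P']
    for k,(r0,r1,c0,c1) in boxes.items():
        q=P[r0:r1,c0:c1].reshape(-1,3); q=q[q[:,2]>0.004]
        print(n,k,len(q),np.percentile(q,[1,5,50,95,99],axis=0).round(4).tolist())
        if k=='loose':
            t=q[q[:,2]>.015]; 
            top=q[q[:,2]>.071]; print('top',len(top),cv2.minAreaRect((top[:,:2]*1000).astype(np.float32)))
            print('all',cv2.minAreaRect((t[:,:2]*1000).astype(np.float32)))
E
```

```text
scene loose 582 [[0.3787, 0.1652, 0.0046], [0.38, 0.1698, 0.0082], [0.3992, 0.1819, 0.0445], [0.4208, 0.1877, 0.0749], [0.4232, 0.1889, 0.0759]]
top 91 ((401.90283203125, 176.895751953125), (45.23904037475586, 17.741422653198242), 14.126397132873535)
all ((402.2716064453125, 177.15122985839844), (47.3866081237793, 18.056930541992188), 14.126397132873535)
side loose 515 [[0.3817, 0.1682, 0.0049], [0.3839, 0.1729, 0.0077], [0.4055, 0.1818, 0.0446], [0.4269, 0.1878, 0.0742], [0.4286, 0.1891, 0.0755]]
top 85 ((405.1529235839844, 176.0978546142578), (45.57501220703125, 17.860029220581055), 9.25721263885498)
all ((404.8486328125, 177.39031982421875), (47.092288970947266, 20.17264175415039), 10.76962947845459)
side rack 2110 [[0.5106, 0.2161, 0.0057], [0.5166, 0.2225, 0.009], [0.5535, 0.2892, 0.0481], [0.5933, 0.4142, 0.1013], [0.6018, 0.4185, 0.1084]]
```

View pics/crop_scene.png

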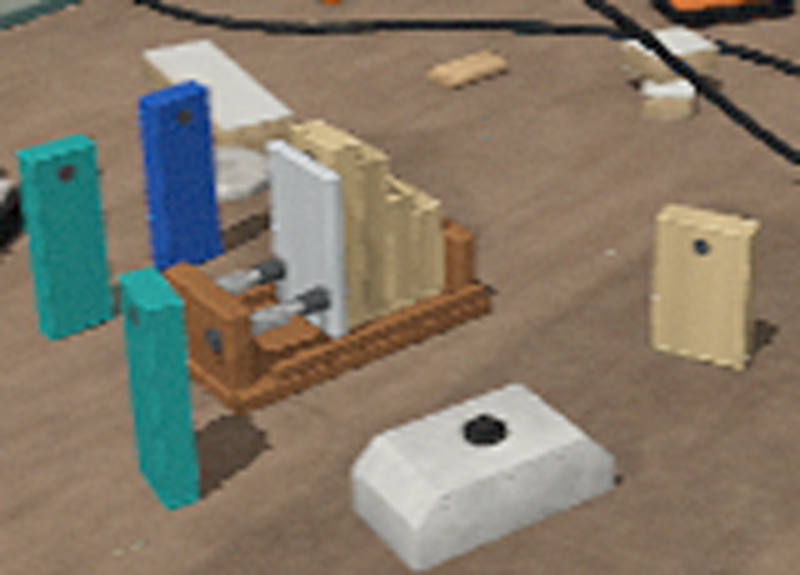

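View pics/crop_side.png

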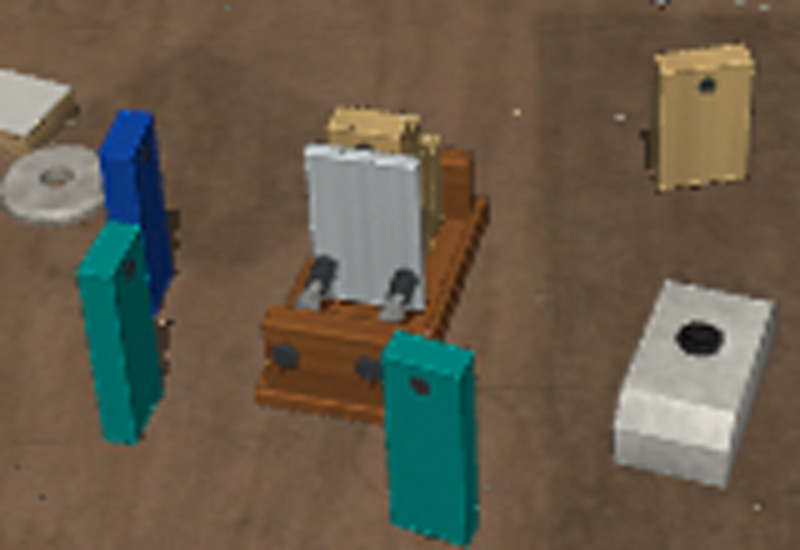

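```bash
python3 - <<'E'
from h import *
A=np.load('scene0.npz');B=np.load('side0.npz')
for n,D in [('scene',A),('side',B)]:
    P=D['P']; h=cv2.cvtColor(D['im'],cv2.COLOR_RGB2HSV)
    reg=(P[:,:,0]>.48)&(P[:,:,0]<.64)&(P[:,:,1]>.2)&(P[:,:,1]<.43)
    m=reg&(h[:,:,1]>150)&(h[:,:,0]<17)&(P[:,:,2]>.003)
    def rect(mm,name):
        q=(P[mm][:,:2]*1000).astype(np.float32)
        print(n,name,len(q),cv2.minAreaRect(q) if len(q)>5 else '')
    rect(m&(P[:,:,2]>.012)&(P[:,:,2]<.024),'lips'); rect(m&(P[:,:,2]>.04),'ends'); 
    rect(m&(P[:,:,2]>.046)&(P[:,:,2]<.055)&(P[:,:,1]>.33),'block'); rect(m&(P[:,:,2]>.04)&(P[:,:,1]<.28),'fixed')
    rect(m,'all')
    g=reg&(h[:,:,1]<60)&(P[:,:,2]>.03); rect(g,'plate')
    w=reg&(h[:,:,1]>=60)&(h[:,:,1]<150)&(h[:,:,0]<35)&(P[:,:,2]>.035)
    for z in (.060,.072,.096,.108): rect(w&(abs(P[:,:,2]-z)<.003),'wood z%.3f'%z)
    c=(P[:,:,1]>-.7)&(P[:,:,1]<.2)&(P[:,:,2]>.1)&(P[:,:,2]<.5)&(P[:,:,0]>.2)&(P[:,:,0]<.65)
    q=P[c]; 
    for y0 in np.arange(-.7,.2,.1):
        s=q[(q[:,1]>=y0)&(q[:,1]<y0+.1)]
        if len(s)>5: print(' high',round(y0,1),len(s),s.min(0).round(2),s.max(0).round(2))
E
```

```text
scene lips 113 ((555.90966796875, 278.24481201171875), (141.13082885742188, 72.33951568603516), 79.41261291503906)
scene ends 54 ((546.4609985351562, 282.33807373046875), (142.17054748535156, 55.507667541503906), 68.83724212646484)
scene block 30 ((569.4144897460938, 339.8380126953125), (10.471898078918457, 56.397850036621094), 77.72224426269531)
scene fixed 8 ((524.3104248046875, 218.19223022460938), (6.214157581329346, 21.183734893798828), 71.37715148925781)
scene all 351 ((555.564697265625, 276.83056640625), (146.0193328857422, 72.6974105834961), 78.9831771850586)
scene plate 522 ((551.9281616210938, 318.9173889160156), (67.00140380859375, 188.19015502929688), 7.950595378875732)
scene wood z0.060 57 ((536.9125366210938, 241.69862365722656), (28.12938117980957, 62.90693283081055), 16.870161056518555)
scene wood z0.072 41 ((538.0501098632812, 250.48060607910156), (18.52840805053711, 47.54930877685547), 15.043733596801758)
scene wood z0.096 35 ((541.0005493164062, 261.92938232421875), (19.279619216918945, 48.306983947753906), 28.861482620239258)
scene wood z0.108 56 ((556.75140380859
[... 1072 characters left out ...]
7), 86.32283782958984)
side wood z0.072 10 ((536.5167236328125, 242.40167236328125), (2.3363423347473145, 15.96645450592041), 2.287813425064087)
side wood z0.096 18 ((556.0115356445312, 263.02093505859375), (30.56693458557129, 32.219818115234375), 77.25686645507812)
side wood z0.108 80 ((559.4586181640625, 272.08001708984375), (18.2262020111084, 35.165283203125), 73.10873413085938)
 high -0.7 259 [ 0.28 -0.69  0.24] [ 0.32 -0.6   0.36]
 high -0.6 397 [ 0.23 -0.6   0.24] [ 0.3  -0.54  0.36]
 high -0.4 312 [ 0.21 -0.39  0.1 ] [ 0.35 -0.3   0.11]
 high -0.3 100 [ 0.21 -0.3   0.1 ] [ 0.32 -0.28  0.11]
 high -0.0 100 [0.2  0.01 0.1 ] [0.57 0.1  0.27]
 high 0.1 65 [0.55 0.1  0.14] [0.58 0.16 0.17]
```

```bash
cat >> h.py <<'E'
def theta(s):
    x=R.from_rotvec(s['tcp_rot']).as_matrix()[:,0]; return np.degrees(np.arctan2(x[1],x[0]))
def plan(wps,step=40.,tw=7.):
    "wps: list of (x,y,z,theta deg); prints rows (tool shift mm, twist)"
    s=bot.read_state(); p=np.array(s['tool_pos'])*1000; th=theta(s)
    for w in wps:
        g=np.array(w[:3])*1000; n=int(max(np.ceil(np.linalg.norm(g-p)/step),np.ceil(abs(w[3]-th)/tw),1))
        dp=(g-p)/n; dt=(w[3]-th)/n
        for i in range(n):
            c,sn=np.cos(np.radians(th)),np.sin(np.radians(th))
            print([round(c*dp[0]+sn*dp[1]),round(sn*dp[0]-c*dp[1]),round(-dp[2]),round(-dt,1)],end=' ')
            th+=dt
        p=g; print()
E
python3 - <<'E'
from h import *
plan([(.45,-.3,.25,56),(.46,-.05,.25,80),(.403,.177,.21,102)],step=41)
E
```

```text
[32, -24, -2, np.float64(-3.6)] [34, -22, -2, np.float64(-3.6)] [35, -20, -2, np.float64(-3.6)] [36, -18, -2, np.float64(-3.6)] [37, -16, -2, np.float64(-3.6)] [38, -13, -2, np.float64(-3.6)] [39, -11, -2, np.float64(-3.6)] [39, -8, -2, np.float64(-3.6)] [40, -6, -2, np.float64(-3.6)] 
[30, -19, 0, np.float64(-3.4)] [31, -17, 0, np.float64(-3.4)] [32, -15, 0, np.float64(-3.4)] [33, -13, 0, np.float64(-3.4)] [34, -11, 0, np.float64(-3.4)] [35, -9, 0, np.float64(-3.4)] [35, -7, 0, np.float64(-3.4)] 
[36, -16, 7, np.float64(-3.7)] [37, -14, 7, np.float64(-3.7)] [37, -11, 7, np.float64(-3.7)] [38, -9, 7, np.float64(-3.7)] [38, -6, 7, np.float64(-3.7)] [39, -4, 7, np.float64(-3.7)]
```

>>> jog_arm:
  motion:
    - [1,32,-24,-2,-3.6]
    - [1,34,-22,-2,-3.6]
    - [1,35,-20,-2,-3.6]
    - [1,36,-18,-2,-3.6]
    - [1,37,-16,-2,-3.6]
    - [1,38,-13,-2,-3.6]
    - [1,39,-11,-2,-3.6]
    - [1,39,-8,-2,-3.6]
    - [1,40,-6,-2,-3.6]

```text
time: 0.85
tool_pos: [0.449, -0.2989, 0.249]
tcp_rot: [-2.769, -1.484, 0.0]
wrist_force: [0.7, -0.8, -0.5]
width: 0.996
grip_force: 0.0
```

>>> jog_arm:
  motion:
    - [1,30,-19,0,-3.4]
    - [1,31,-17,0,-3.4]
    - [1,32,-15,0,-3.4]
    - [1,33,-13,0,-3.4]
    - [1,34,-11,0,-3.4]
    - [1,35,-9,0,-3.4]
    - [1,35,-7,0,-3.4]

```text
time: 1.43
tool_pos: [0.4566, -0.05, 0.249]
tcp_rot: [-2.403, -2.023, 0.0]
wrist_force: [-0.1, -0.3, 0.1]
width: 1.001
grip_force: 0.0
```

>>> jog_arm:
  motion:
    - [1,36,-16,7,-3.7]
    - [1,37,-14,7,-3.7]
    - [1,37,-11,7,-3.7]
    - [1,38,-9,7,-3.7]
    - [1,38,-6,7,-3.7]
    - [1,39,-4,7,-3.7]
    - [1,0,0,0,0]
    - [1,0,0,0,0]

```text
time: 2.1
tool_pos: [0.3984, 0.177, 0.2064]
tcp_rot: [-1.966, -2.449, 0.003]
wrist_force: [0.3, 0.1, -0.1]
width: 1.001
grip_force: 0.0
```

```bash
python3 - <<'E'
from h import *
s=bot.read_state(); print(s['time'],s['tool_pos'],theta(s),s['wrist_force'],s['q'])
im,d,K=cam('wrist'); P=cloud(d,K); cv2.imwrite('pics/w1.png',im[:,:,::-1])
q=P[(P[:,:,2]>.066)&(P[:,:,2]<.082)&(abs(P[:,:,0]-.403)<.05)&(abs(P[:,:,1]-.177)<.05)]
print(len(q),cv2.minAreaRect((q[:,:2]*1000).astype(np.float32)),np.median(q[:,2]))
E
```

```text
2.1 [0.39841073 0.17696339 0.2063596 ] 102.50325659378308 [ 0.26777098  0.13811557 -0.09091531] [ 3.60939457e-01 -1.83354565e-01  2.11488913e+00 -1.20512180e-04
  1.21200316e+00  1.42759260e-01]
1075 ((402.9706115722656, 175.60508728027344), (45.27499771118164, 16.1457576751709), 13.124863624572754) 0.07326379895478768
```

View pics/w1.png

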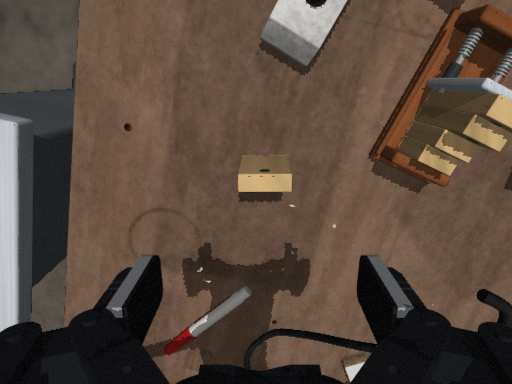

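```bash
python3 - <<'E'
from h import *
plan([(.403,.1756,.14,103.1),(.403,.1756,.040,103.1)],step=33)
E
```

```text
[0, 1, 22, np.float64(-0.2)] [0, 1, 22, np.float64(-0.2)] [0, 1, 22, np.float64(-0.2)] 
[0, 0, 25, np.float64(-0.0)] [0, 0, 25, np.float64(-0.0)] [0, 0, 25, np.float64(-0.0)] [0, 0, 25, np.float64(-0.0)]
```

>>> jog_arm:
  motion:
    - [1,-1,2,22,-0.6]
    - [1,-1,2,22,0]
    - [1,-0.4,0.2,22,0]
    - [1,0,0,30,0]
    - [1,0,0,30,0]
    - [1,0,0,25,0]
    - [1,0,0,15,0]
    - [1,0,0,0,0]
    - [1,0,0,0,0]
  force: 60

```text
time: 2.9
tool_pos: [0.4044, 0.1723, 0.0408]
tcp_rot: [-1.962, -2.452, 0.003]
wrist_force: [0.3, 0.3, 0.3]
width: 0.999
grip_force: 0.0
```

>>> jog_arm:
  motion:
    - [-1,0,0,0,0]
    - [-1,0,0,0,0]
    - [-1,0,0,0,0]
    - [-1,0,0,0,0]
    - [-1,0,0,0,0]
    - [-1,0,0,0,0]
    - [-1,0,0,0,0]
    - [-1,0,0,0,0]
  force: 60

```text
time: 3.57
tool_pos: [0.4058, 0.1743, 0.043]
tcp_rot: [1.958, 2.455, 0.003]
wrist_force: [-1.9, -1.6, 6.0]
width: 0.53
grip_force: 60.6
```

```bash
python3 - <<'E'
from h import *
plan([(.405,.1745,.19,100),(.5496,.2333,.19,78.1)],step=36)
E
```

```text
[0, 0, -29, np.float64(0.6)] [0, 0, -29, np.float64(0.6)] [0, 0, -29, np.float64(0.6)] [0, 0, -29, np.float64(0.6)] [0, 0, -29, np.float64(0.6)] 
[7, 31, 0, np.float64(4.4)] [9, 30, 0, np.float64(4.4)] [11, 29, 0, np.float64(4.4)] [13, 28, 0, np.float64(4.4)] [15, 27, 0, np.float64(4.4)]
```

>>> jog_arm:
  motion:
    - [-1,0,0,-10,0]
    - [-1,0,0,-20,0]
    - [-1,0,0,-30,0.6]
    - [-1,0,0,-30,0.6]
    - [-1,0,0,-30,0.6]
    - [-1,0,0,-24,1.2]

```text
time: 4.07
tool_pos: [0.405, 0.1743, 0.1887]
tcp_rot: [2.022, 2.402, 0.004]
wrist_force: [0.7, 2.1, -0.4]
width: 0.526
grip_force: 61.3
```

>>> jog_arm:
  motion:
    - [-1,7,31,0,4.4]
    - [-1,9,30,0,4.4]
    - [-1,11,29,0,4.4]
    - [-1,13,28,0,4.4]
    - [-1,15,27,0,4.4]
    - [-1,0,0,0,0]
    - [-1,0,0,0,0]
    - [-1,0,0,0,0]

```text
time: 4.73
tool_pos: [0.5484, 0.2318, 0.1853]
tcp_rot: [-2.443, -1.974, 0.002]
wrist_force: [-0.4, 0.0, -0.8]
width: 0.527
grip_force: 61.5
```

```bash
python3 - <<'E'
from h import *
s=bot.read_state(); print(s['time'],s['tool_pos'],theta(s),s['wrist_force'])
im,d,K=cam('wrist'); P=cloud(d,K); np.savez('w2.npz',im=im,P=P)
im2,d2,K2=cam('side'); np.savez('s2.npz',im=im2,P=cloud(d2,K2))
a=np.hstack([cv2.resize(im,(400,300)),cv2.resize(im2[130:280,180:380],(400,300))]); cv2.imwrite('pics/c2.png',a[:,:,::-1])
for n,P in (('w',P),('s',cloud(d2,K2))):
  for z in (.060,.072,.096,.108,.099):
    m=(abs(P[:,:,2]-z)<.0035)&(abs(P[:,:,0]-.55)<.07)&(abs(P[:,:,1]-.27)<.08); q=P[m]
    if len(q)>9: print(n,z,len(q),cv2.minAreaRect((q[:,:2]*1000).astype(np.float32)))
E
```

```text
4.7333 [0.54837592 0.23182092 0.18534943] 77.8806807999941 [-0.39300893  0.00878166 -0.7612391 ]
w 0.06 635 ((552.783935546875, 251.1767578125), (71.77688598632812, 48.6414909362793), 77.57902526855469)
w 0.072 538 ((554.5659790039062, 258.8656921386719), (55.86151123046875, 49.15342330932617), 77.7923583984375)
w 0.096 1858 ((556.155517578125, 266.5422668457031), (40.26545715332031, 51.72687911987305), 78.00023651123047)
w 0.108 1272 ((556.9390869140625, 270.4181823730469), (16.458112716674805, 33.58649826049805), 77.67059326171875)
w 0.099 1391 ((556.2234497070312, 266.8761901855469), (39.5849723815918, 51.726905822753906), 77.9878158569336)
s 0.06 74 ((543.4349365234375, 263.76025390625), (83.60957336425781, 43.07918930053711), 49.03759765625)
s 0.072 65 ((548.28369140625, 273.1710205078125), (68.96186828613281, 40.43958282470703), 42.199462890625)
s 0.096 106 ((556.9802856445312, 267.9884338378906), (44.603599548339844, 50.48893737792969), 75.03571319580078)
s 0.108 85 ((559.0140991210938, 271.85870361328125), (17.30451011657715, 33.96589660644531), 71.74586486816406)
s 0.099 97 ((558.93212890625, 268.775634765625), (40.89677047729492, 50.30158996582031), 81.2032470703125)
```

View pics/c2.png

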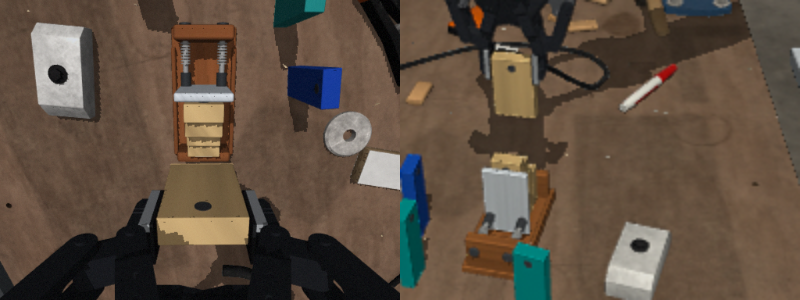

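```bash
python3 - <<'E'
from h import *
o=np.array([.5557,.2646]); a=np.radians(77.85); ey=np.array([np.cos(a),np.sin(a)]); ex=np.array([ey[1],-ey[0]])
for f in ('w2','s2'):
    P=np.load(f+'.npz')['P'].reshape(-1,3); 
    r=np.c_[(P[:,:2]-o)@ex,(P[:,:2]-o)@ey,P[:,2]]*1000
    m=(abs(r[:,0])<22)&(r[:,1]>-60)&(r[:,1]<-5)&(r[:,2]>125)&(r[:,2]<235); q=r[m]
    print(f,len(q),np.percentile(q,[0.5,5,25,50,75,95,99.5],axis=0).round(1).tolist())
    for z0 in range(130,225,8):
        b=q[(q[:,2]>=z0)&(q[:,2]<z0+8)]
        if len(b)>5: print(z0,len(b),'y',np.percentile(b[:,1],[2,50,98]).round(1))
s=bot.read_state(); t=np.array(s['tool_pos']); print('tcp rack',(t[:2]-o)@ex,(t[:2]-o)@ey, s['tcp_rot'])
E
```

```text
w2 10631 [[-21.8, -39.6, 145.3], [-19.8, -37.5, 154.7], [-11.0, -29.0, 184.2], [0.1, -24.4, 207.3], [11.0, -24.1, 215.7], [19.8, -23.7, 216.6], [21.9, -23.3, 217.4]]
138 86 y [-24.8 -24.3 -24. ]
146 410 y [-24.7 -24.2 -23.7]
154 469 y [-24.7 -24.2 -23.7]
162 527 y [-24.7 -24.2 -23.7]
170 616 y [-24.7 -24.2 -23.6]
178 722 y [-24.7 -24.2 -23.6]
186 814 y [-24.8 -24.2 -23.6]
194 948 y [-24.8 -24.1 -23.5]
202 1136 y [-24.8 -24.1 -23.4]
210 4876 y [-39.3 -29.8 -23.7]
218 27 y [-40.5 -29.9 -22.3]
s2 615 [[-21.8, -38.4, 144.0], [-19.8, -32.4, 148.6], [-10.8, -25.3, 165.4], [-0.0, -24.1, 185.8], [10.7, -23.2, 205.9], [19.6, -21.7, 216.7], [21.6, -20.7, 218.0]]
138 15 y [-27.6 -24.9 -23.2]
146 49 y [-26.6 -23.8 -21.5]
154 67 y [-27.  -23.9 -21. ]
162 54 y [-26.5 -24.  -21.7]
170 62 y [-26.3 -24.1 -20.8]
178 62 y [-26.3 -24.3 -21.4]
186 62 y [-27.  -24.1 -21.4]
194 59 y [-26.3 -23.7 -21.6]
202 62 y [-26.7 -24.1 -21.5]
210 120 y [-38.9 -26.  -21.8]
tcp rack -0.0006541241944493158 -0.03386581010834658 [-2.44364838e+00 -1.97397600e+00  1.09499633e-03]
```

>>> jog_arm:
  motion:
    - [-1,0,0.6,10,0]
    - [-1,0,0,15,0]
    - [-1,0,0,15,0]
    - [-1,0,0,12,0]
    - [-1,0,0,8,0]
    - [-1,0,0,4,0]
    - [-1,0,0,0,0]
    - [-1,0,0,0,0]

```text
time: 5.5
tool_pos: [0.5498, 0.2319, 0.1214]
tcp_rot: [-2.445, -1.973, -0.0]
wrist_force: [0.8, 1.0, -0.5]
width: 0.527
grip_force: 61.5
```

>>> jog_arm:
  motion:
    - [-1,1,0,0,0]
    - [-1,2,0,0,0]
    - [-1,2,0,0,0]
    - [-1,2,0,0,0]
    - [-1,2,0,0,0]
    - [-1,2,0,0,0]
    - [-1,2,0,0,0]
    - [-1,2,0,0,0]
    - [-1,0,0,0,0]

```text
time: 6.25
tool_pos: [0.5532, 0.2467, 0.1214]
tcp_rot: [2.444, 1.973, 0.0]
wrist_force: [0.4, -3.5, 0.9]
width: 0.526
grip_force: 61.7
```

```bash
cat >> h.py <<'E'
o=np.array([.5557,.2646]); a_=np.radians(77.85); ey=np.array([np.cos(a_),np.sin(a_)]); ex=np.array([ey[1],-ey[0]])
def look(png=None):
    s=bot.read_state(); t=np.array(s['tool_pos']); F=np.array(s['wrist_force'])
    print('t',round(s['time'],2),'tcp rack mm',(np.r_[(t[:2]-o)@ex,(t[:2]-o)@ey,t[2]]*1000).round(2),'th',round(theta(s),2),'F rack',np.r_[F[:2]@ex,F[:2]@ey,F[2]].round(2))
    ims=[]
    for n in ('wrist','side'):
        im,d,K=cam(n); P=cloud(d,K).reshape(-1,3); ims.append(im)
        r=np.c_[(P[:,:2]-o)@ex,(P[:,:2]-o)@ey,P[:,2]]*1000
        hsv=cv2.cvtColor(im,cv2.COLOR_RGB2HSV).reshape(-1,3)
        def st(name,m):
            if m.sum()>9: print(n,name,m.sum(),np.percentile(r[m],[2,50,98],axis=0).round(1).tolist())
        box=abs(r[:,0])<28
        st('plate back',box&(hsv[:,1]<50)&(r[:,2]>60)&(r[:,2]<96)&(r[:,1]>16)&(r[:,1]<48))
        st('top98',box&(abs(r[:,0])<15)&(abs(r[:,2]-108)<2.5)&(r[:,1]>-10)&(r[:,1]<45))
        st('top86',box&(abs(r[:,0])<15)&(abs(r[:,2]-96)<2.5)&(r[:,1]>-25)&(r[:,1]<30))
        st('plate top',box&(hsv[:,1]<60)&(abs(r[:,2]-99)<3)&(r[:,1]>10)&(r[:,1]<48))
    if png: cv2.imwrite('pics/'+png,np.hstack([cv2.resize(ims[0],(400,300)),cv2.resize(ims[1][130:280,180:380],(400,300))])[:,:,::-1])
E
python3 -c "
from h import *
look()"
```

```text
t 6.25 tcp rack mm [  1.28 -18.01 121.44] th 77.83 F rack [ 1.1  -3.34  0.87]
wrist plate back 1052 [[-23.9, 31.2, 60.7], [-0.3, 31.5, 80.7], [23.8, 31.7, 95.2]]
wrist top98 2264 [[-14.4, -9.0, 105.9], [-0.1, 15.4, 107.6], [14.3, 23.7, 109.7]]
wrist top86 1839 [[-14.4, -9.0, 94.5], [-0.2, -0.6, 96.0], [14.3, 29.5, 98.4]]
wrist plate top 1650 [[-24.3, 23.9, 96.5], [-0.2, 27.9, 98.3], [24.4, 31.4, 99.7]]
side plate back 289 [[-23.7, 28.8, 60.6], [1.1, 31.6, 78.7], [25.7, 34.4, 95.6]]
side top98 85 [[-13.8, -9.2, 106.0], [-0.4, 15.7, 108.1], [14.2, 25.0, 109.7]]
side top86 35 [[-14.7, -10.8, 94.6], [-7.1, -1.7, 96.4], [12.5, 29.9, 98.4]]
side plate top 72 [[-23.6, 24.3, 96.1], [0.8, 30.0, 98.7], [25.2, 34.1, 100.8]]
```

>>> jog_arm:
  motion:
    - [-1,1.5,0,0,0]
    - [-1,1.5,0,0,0]
    - [-1,1.5,0,0,0]
    - [-1,1.5,0,0,0]
    - [-1,0.9,-0.8,0,0]
    - [-1,0,0,0,0]
    - [-1,0,0,0,0]
    - [-1,0,0,0,0]

```text
time: 7.02
tool_pos: [0.5538, 0.2535, 0.1212]
tcp_rot: [2.444, 1.973, 0.001]
wrist_force: [1.8, -3.5, -0.7]
width: 0.526
grip_force: 61.5
```

```bash
python3 -c "
from h import *
look('c3.png')"
```

```text
t 7.02 tcp rack mm [  0.44 -11.22 121.22] th 77.83 F rack [ 2.53 -3.05 -0.67]
wrist plate back 1063 [[-23.9, 38.0, 60.5], [-0.1, 38.3, 80.6], [23.8, 38.6, 95.5]]
wrist top98 2288 [[-14.4, -2.2, 106.0], [-0.0, 22.1, 107.6], [14.4, 30.4, 109.7]]
wrist top86 1400 [[-14.4, -2.3, 94.5], [-0.1, 3.8, 95.7], [14.2, 10.4, 98.0]]
wrist plate top 1652 [[-24.3, 30.7, 96.6], [-0.1, 34.8, 98.3], [24.5, 38.3, 99.7]]
side plate back 285 [[-23.7, 35.9, 60.7], [0.9, 38.4, 78.7], [26.0, 40.8, 95.3]]
side top98 90 [[-14.3, -3.1, 105.8], [0.8, 21.5, 108.0], [13.8, 33.2, 110.1]]
side top86 27 [[-14.8, -3.2, 94.7], [-4.0, -1.1, 96.6], [13.3, 28.7, 97.9]]
side plate top 74 [[-23.1, 30.4, 96.3], [-0.1, 36.7, 98.4], [25.0, 41.2, 101.1]]
```

View pics/c3.png

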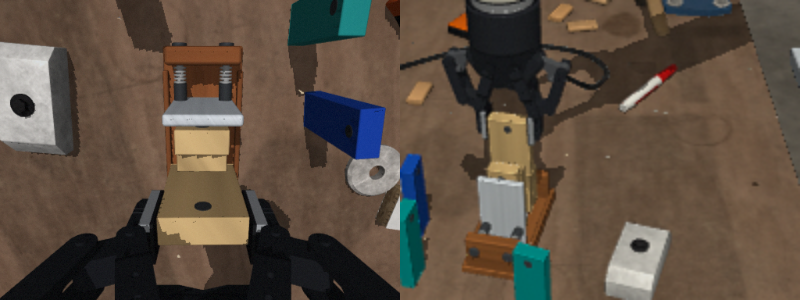

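>>> jog_arm:
  motion:
    - [-1,0,0,1.5,0]
    - [-1,0,0,1.5,0]
    - [-1,0,0,1.5,0]
    - [-1,0,0,1.5,0]
    - [-1,0,0,1,0]
    - [-1,0,0,1,0]
    - [-1,0,0,1,0]
    - [-1,0,0,1,0]
    - [-1,0,0,1,0]
    - [-1,0,0,0,0]

```text
time: 7.95
tool_pos: [0.5538, 0.2535, 0.1104]
tcp_rot: [2.444, 1.973, 0.001]
wrist_force: [-0.4, -2.9, 3.8]
width: 0.527
grip_force: 61.9
```

>>> jog_arm:
  motion:
    - [-1,0,0,1.5,0]
    - [-1,0,0,1.5,0]
    - [-1,0,0,1.5,0]
    - [-1,0,0,1.5,0]
    - [-1,0,0,1.5,0]
    - [-1,0,0,1.5,0]
    - [-1,0,0,1.5,0]
    - [-1,0,0,1.5,0]
    - [-1,0,0,1.5,0]

```text
time: 8.7
tool_pos: [0.5539, 0.2536, 0.097]
tcp_rot: [2.444, 1.973, 0.001]
wrist_force: [-1.2, -4.2, 5.9]
width: 0.529
grip_force: 62.0
```

```bash
python3 - <<'E'
from h import *
look('c4.png')
im,d,K=cam('wrist'); P=cloud(d,K).reshape(-1,3); r=np.c_[(P[:,:2]-o)@ex,(P[:,:2]-o)@ey,P[:,2]]*1000
m=(abs(r[:,0])<20)&(r[:,1]>-25)&(r[:,1]<0)&(r[:,2]>108)&(r[:,2]<140);print('top',np.percentile(r[m],[2,50,90,98],axis=0).round(1).tolist())
E
```

```text
t 8.7 tcp rack mm [  0.58 -11.18  97.01] th 77.82 F rack [-0.24 -4.39  5.87]
wrist plate back 1548 [[-23.9, 38.5, 61.5], [0.1, 38.8, 80.9], [24.1, 39.1, 95.6]]
wrist top98 3160 [[-14.4, -2.1, 105.9], [0.1, 22.5, 107.6], [14.4, 31.0, 109.8]]
wrist top86 1735 [[-14.5, -2.3, 94.2], [0.1, 3.7, 95.6], [14.4, 10.0, 98.0]]
wrist plate top 2215 [[-24.3, 31.3, 96.4], [-0.3, 35.4, 98.2], [24.3, 38.9, 99.7]]
side plate back 286 [[-23.5, 36.2, 60.7], [0.7, 39.1, 78.1], [26.1, 41.7, 95.2]]
side top98 97 [[-14.2, -3.2, 105.6], [-0.0, 22.1, 107.7], [14.2, 33.0, 110.1]]
side top86 27 [[-14.8, -3.5, 94.6], [0.8, -1.3, 96.8], [14.7, 20.0, 98.5]]
side plate top 75 [[-23.2, 30.9, 96.2], [0.6, 36.9, 98.4], [25.5, 41.9, 101.0]]
top [[-19.2, -16.8, 109.2], [-0.2, -4.2, 126.8], [15.9, -1.5, 127.8], [19.2, -1.2, 128.3]]
```

View pics/c4.png

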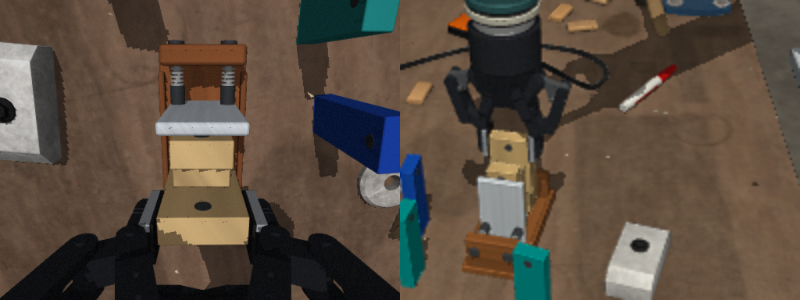

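>>> jog_arm:
  motion:
    - [-1,-0.5,0,1.5,0]
    - [-1,0,0,1.5,0]
    - [-1,0,0,1.5,0]
    - [-1,0,0,1.5,0]
    - [-1,0,0,1.5,0]
    - [-1,0,0,1.5,0]
    - [-1,0,0,1.5,0]
    - [-1,0,0,1.5,0]
    - [-1,0,0,1.5,0]
    - [-1,0,0,1.5,0]

```text
time: 9.68
tool_pos: [0.5544, 0.2534, 0.0829]
tcp_rot: [2.444, 1.973, 0.003]
wrist_force: [-0.7, -3.6, 8.2]
width: 0.53
grip_force: 62.4
```

>>> jog_arm:
  motion:
    - [-1,0,0,1.5,0]
    - [-1,0,0,1.5,0]
    - [-1,0,0,1.5,0]
    - [-1,0,0,1.5,0]
    - [-1,0,0,1.5,0]
    - [-1,0,0,1.5,0]
    - [-1,0,0,1.5,0]
    - [-1,0,0,1.5,0]

```text
time: 10.35
tool_pos: [0.5546, 0.2533, 0.071]
tcp_rot: [2.444, 1.973, 0.004]
wrist_force: [-1.2, -4.3, 9.9]
width: 0.526
grip_force: 62.4
```

```bash
cat >> h.py <<'E'
def top():
    im,d,K=cam('wrist'); P=cloud(d,K).reshape(-1,3); r=np.c_[(P[:,:2]-o)@ex,(P[:,:2]-o)@ey,P[:,2]]*1000
    m=(abs(r[:,0])<20)&(r[:,1]>-25)&(r[:,1]<0)&(r[:,2]>76)&(r[:,2]<140);print('top',np.percentile(r[m],[2,50,80,90,98],axis=0).round(1).tolist())
E
python3 -c "
from h import *
look('c5.png');top()"
```

```text
t 10.35 tcp rack mm [  1.3  -11.25  71.02] th 77.82 F rack [-0.22 -4.48  9.88]
wrist plate back 2588 [[-23.8, 37.8, 60.8], [0.1, 38.1, 81.4], [24.0, 38.4, 95.5]]
wrist top98 3906 [[-14.4, 15.0, 106.0], [-0.2, 23.1, 107.5], [14.5, 30.2, 108.7]]
wrist top86 2157 [[-14.3, -2.3, 94.4], [0.1, 2.6, 95.6], [14.4, 8.7, 98.2]]
wrist plate top 3201 [[-24.2, 30.4, 96.3], [0.1, 34.7, 98.3], [24.4, 38.2, 99.6]]
side plate back 290 [[-23.6, 35.7, 60.8], [1.0, 38.5, 78.0], [26.2, 41.0, 95.4]]
side top98 71 [[-14.2, 15.2, 105.5], [-0.6, 24.6, 107.7], [14.2, 31.5, 110.0]]
side top86 25 [[-14.4, -3.3, 95.0], [-3.9, -1.2, 96.8], [13.3, 29.7, 98.3]]
side plate top 73 [[-22.9, 30.0, 96.4], [0.7, 36.6, 98.1], [25.5, 40.0, 100.1]]
top [[-19.4, -17.0, 89.6], [0.0, -6.4, 101.0], [12.5, -2.0, 101.6], [16.7, -1.6, 101.9], [19.4, -0.5, 102.4]]
```

>>> jog_arm:
  motion:
    - [-1,0,0,0,0]
    - [-1,0,0,0,0]
    - [-1,0,0,0,0]

```text
time: 10.75
tool_pos: [0.5546, 0.2533, 0.0707]
tcp_rot: [2.444, 1.973, 0.004]
wrist_force: [-0.9, -4.5, 8.8]
width: 0.527
grip_force: 62.5
```

>>> jog_arm:
  motion:
    - [-1,0.6,-0.8,0,0]
    - [-1,0,0,0,0]
    - [-1,0,0,0,0]

```text
time: 11.0
tool_pos: [0.553, 0.2536, 0.0694]
tcp_rot: [2.445, 1.973, 0.0]
wrist_force: [1.7, -4.0, 2.9]
width: 0.527
grip_force: 61.8
```

View pics/c5.png

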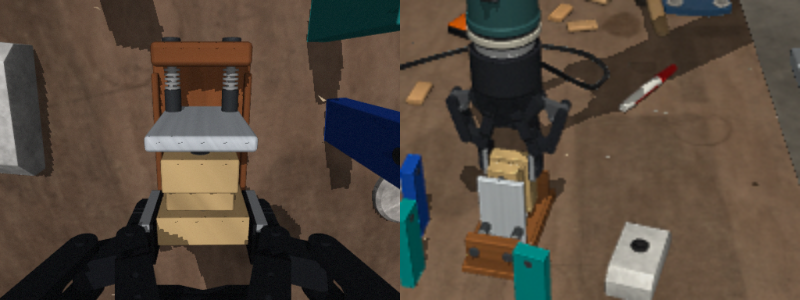

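>>> jog_arm:
  motion:
    - [-1,0,0,1.3,0]
    - [-1,0,0,1.3,0]
    - [-1,0,0,1.3,0]
    - [-1,0,0,1.3,0]
    - [-1,0,0,1.3,0]
    - [-1,0,0,1.3,0]
    - [-1,0,0,1.3,0]
    - [-1,0,0,1.3,0]
    - [-1,0,0,1.3,0]

```text
time: 11.75
tool_pos: [0.5528, 0.2537, 0.058]
tcp_rot: [2.444, 1.973, -0.0]
wrist_force: [-0.6, -4.4, 4.3]
width: 0.525
grip_force: 61.8
```

```bash
python3 -c "
from h import *
look();top()"
```

```text
t 11.75 tcp rack mm [ -0.51 -11.31  58.  ] th 77.83 F rack [ 0.37 -4.41  4.29]
wrist plate back 3485 [[-23.9, 37.7, 61.0], [0.2, 38.1, 81.7], [24.0, 38.4, 95.6]]
wrist top98 4815 [[-14.4, 15.1, 106.1], [0.0, 23.2, 107.4], [14.4, 30.3, 108.6]]
wrist top86 1933 [[-14.4, -1.3, 94.4], [0.2, 3.4, 95.5], [14.4, 29.8, 97.2]]
wrist plate top 3923 [[-24.2, 30.5, 96.4], [-0.3, 34.8, 98.2], [24.4, 38.2, 99.6]]
side plate back 289 [[-23.6, 35.9, 60.7], [0.7, 38.2, 78.2], [26.2, 40.9, 95.6]]
side top98 71 [[-14.2, 14.9, 105.8], [-0.4, 23.7, 107.7], [13.6, 31.9, 109.9]]
side top86 11 [[-14.2, -1.3, 95.2], [-11.9, 1.7, 96.2], [6.7, 29.4, 98.0]]
side plate top 72 [[-23.7, 29.7, 96.4], [0.0, 36.3, 98.4], [25.3, 40.3, 100.8]]
top [[-19.2, -17.2, 86.9], [0.1, -7.9, 88.7], [11.1, -0.7, 131.5], [15.1, -0.4, 132.8], [19.3, -0.1, 135.1]]
```

>>> jog_arm:
  motion:
    - [-1,0,0,1,0]
    - [-1,0,0,1,0]
    - [-1,0,0,1,0]
    - [-1,0,0,0.8,0]
    - [-1,0,0,0.5,0]
    - [-1,0,0,0.5,0]
    - [-1,0,0,0,0]

```text
time: 12.48
tool_pos: [0.5529, 0.2536, 0.0532]
tcp_rot: [2.444, 1.973, -0.0]
wrist_force: [-0.5, -4.3, 3.0]
width: 0.526
grip_force: 61.8
```

>>> jog_arm:
  motion:
    - [-1,0,0,0.5,0]
    - [-1,0,0,0.5,0]
    - [-1,0,0,0,0]

```text
time: 12.73
tool_pos: [0.5529, 0.2537, 0.0531]
tcp_rot: [2.445, 1.973, -0.0]
wrist_force: [-2.8, -4.3, 7.6]
width: 0.528
grip_force: 62.5
```

>>> jog_arm:
  motion:
    - [-1,0,0,0.6,0]
    - [-1,0,0,0.6,0]
    - [-1,0,0,0,0]

```text
time: 12.98
tool_pos: [0.5529, 0.2538, 0.053]
tcp_rot: [-2.444, -1.973, 0.0]
wrist_force: [-5.5, -6.3, 15.1]
width: 0.524
grip_force: 63.3
```

>>> jog_arm:
  motion:
    - [-1,0,0,0,0]
    - [-1,0,0,0,0]
    - [-1,0,0,0,0]
    - [-1,0,0,0,0]
    - [-1,0,0,0,0]
    - [-1,0,0,0,0]

```text
time: 13.48
tool_pos: [0.5529, 0.2538, 0.053]
tcp_rot: [-2.444, -1.973, -0.0]
wrist_force: [-5.4, -5.6, 13.8]
width: 0.528
grip_force: 63.2
```

```bash
python3 -c "
from h import *
look();top()"
```

```text
t 13.48 tcp rack mm [ -0.47 -11.12  52.99] th 77.83 F rack [-4.14 -6.62 13.83]
wrist plate back 3910 [[-23.9, 37.9, 61.1], [0.1, 38.3, 81.9], [24.0, 38.6, 95.6]]
wrist top98 5273 [[-14.4, 15.2, 106.1], [0.0, 23.4, 107.4], [14.4, 30.5, 108.6]]
wrist top86 1955 [[-14.4, -1.4, 94.3], [0.2, 3.1, 95.5], [14.4, 7.3, 96.5]]
wrist plate top 4225 [[-24.2, 30.6, 96.3], [0.1, 35.1, 98.2], [24.3, 38.4, 99.7]]
side plate back 292 [[-23.5, 35.7, 61.2], [0.0, 38.5, 78.0], [25.7, 41.0, 95.5]]
side top98 68 [[-13.9, 14.6, 105.9], [-0.7, 23.7, 107.8], [14.0, 32.6, 110.0]]
side top86 12 [[-14.4, -1.8, 93.7], [-10.4, 2.7, 95.9], [9.2, 29.2, 98.1]]
side plate top 69 [[-23.4, 30.1, 96.2], [2.1, 35.9, 98.5], [25.4, 39.7, 100.6]]
top [[-19.3, -17.1, 82.6], [-0.1, -9.9, 84.3], [10.9, -0.5, 127.1], [14.8, -0.2, 128.2], [19.4, -0.1, 130.3]]
```

>>> jog_arm:
  motion:
    - [-1,0,0,0,0]
    - [-1,0,0,0,0]
    - [-1,0,0,0,0]
    - [-1,0,0,0,0]
    - [-1,0,0,0,0]
    - [-1,0,0,0,0]

```text
time: 14.13
tool_pos: [0.5529, 0.2538, 0.053]
tcp_rot: [-2.444, -1.973, -0.0]
wrist_force: [-5.2, -5.4, 13.9]
width: 0.531
grip_force: 63.2
```

>>> jog_arm:
  motion:
    - [-1,0,0,-0.5,0]
    - [-1,0,0,-0.5,0]
    - [-1,0,0,-0.4,0]
    - [-1,0,0,-0.4,0]
    - [-1,0,0,0,0]

```text
time: 14.55
tool_pos: [0.5528, 0.2537, 0.0531]
tcp_rot: [2.444, 1.973, 0.0]
wrist_force: [-2.8, -5.0, 5.1]
width: 0.527
grip_force: 62.1
```

>>> jog_arm:
  motion:
    - [-1,0,0,0,0]
    - [-1,0,0,0,0]
  force: 20

```text
time: 14.72
tool_pos: [0.5529, 0.2538, 0.0531]
tcp_rot: [-2.444, -1.973, -0.0]
wrist_force: [-1.8, -4.6, 5.5]
width: 0.525
grip_force: 62.2
```

>>> jog_arm:
  motion:
    - [0.2,0,0,0,0]
    - [0.4,0,0,0,0]
    - [0.6,0,0,0,0]
    - [0.6,0,0,0,0]
    - [0.6,0,0,0,0]

```text
time: 15.13
tool_pos: [0.5528, 0.254, 0.0526]
tcp_rot: [-2.444, -1.973, -0.0]
wrist_force: [-0.3, 0.6, -0.5]
width: 0.801
grip_force: 0.0
```

```bash
python3 -c "
from h import *
look('c6.png');top();print(bot.read_state()['width'])"
```

```text
t 15.13 tcp rack mm [ -0.64 -10.95  52.63] th 77.83 F rack [-0.43  0.47 -0.54]
wrist plate back 4015 [[-23.9, 37.5, 60.9], [0.0, 37.9, 81.9], [24.0, 38.3, 95.6]]
wrist top98 5346 [[-14.4, 14.5, 106.0], [-0.1, 22.9, 107.4], [14.4, 30.0, 108.5]]
wrist top86 2007 [[-14.4, -1.8, 94.3], [0.2, 2.8, 95.5], [14.4, 29.9, 97.9]]
wrist plate top 4226 [[-24.2, 30.2, 96.4], [0.2, 34.7, 98.2], [24.4, 38.0, 99.6]]
side plate back 293 [[-24.0, 35.3, 60.7], [-0.2, 38.0, 78.9], [25.6, 40.8, 95.4]]
side top98 72 [[-13.3, 14.7, 105.6], [0.9, 24.3, 107.8], [14.3, 32.2, 110.2]]
side top86 16 [[-14.7, -2.4, 94.6], [-8.6, 5.9, 96.6], [13.4, 29.4, 98.3]]
side plate top 68 [[-22.6, 30.4, 96.1], [3.2, 35.7, 98.5], [25.9, 40.8, 101.0]]
top [[-19.3, -17.4, 82.7], [-0.2, -8.6, 84.6], [11.3, -0.4, 127.1], [14.9, -0.2, 128.2], [19.3, -0.1, 130.0]]
0.7986429553311116
```

View pics/c6.png

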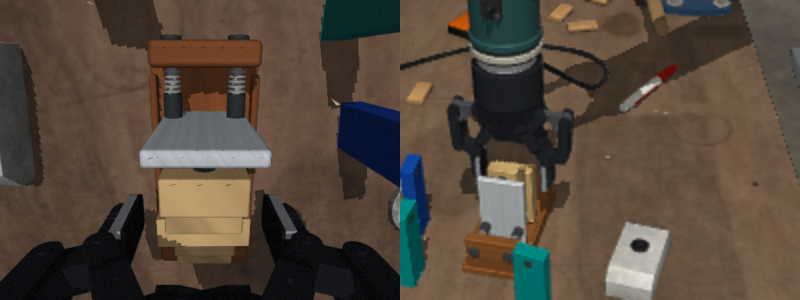

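The fingers are clear on both sides, and the board sits in the row between the 62 mm board and the 86 mm one, with the plate closed on it at about 16 mm. Next I lift straight up and check.

>>> jog_arm:
  motion:
    - [0.6,0,0,-5,0]
    - [0.6,0,0,-15,0]
    - [0.6,0,0,-25,0]
    - [0.6,0,0,-30,0]
    - [0.6,0,0,-30,0]
    - [0.6,-20,0,-20,0]
    - [0.6,-25,0,0,0]
    - [0.6,0,0,0,0]
    - [0.6,0,0,0,0]

```text
time: 16.03
tool_pos: [0.5434, 0.2091, 0.1788]
tcp_rot: [2.446, 1.971, 0.002]
wrist_force: [-0.1, -0.4, 0.2]
width: 0.8
grip_force: 0.0
```

```bash
python3 - <<'E'
from h import *
look()
im,d,K=cam('wrist'); P=cloud(d,K).reshape(-1,3); r=np.c_[(P[:,:2]-o)@ex,(P[:,:2]-o)@ey,P[:,2]]*1000
for z in (60,72,84,96,108):
    m=(abs(r[:,2]-z)<2)&(abs(r[:,0])<26)&(r[:,1]>-52)&(r[:,1]<29); q=r[m]
    if len(q)>9: print(z,len(q),'z',np.median(q[:,2]).round(1),np.percentile(q[:,:2],[2,98],axis=0).round(1).tolist())
m=(abs(r[:,2]-84)<2)&(abs(r[:,0])<26)&(r[:,1]>-20)&(r[:,1]<-3.5); print(cv2.minAreaRect(r[m][:,:2].astype(np.float32)))
cv2.imwrite('pics/c7.png',cv2.resize(im,(640,480))[:,:,::-1])
E
```

```text
t 16.03 tcp rack mm [ -0.3  -56.89 178.8 ] th 77.73 F rack [-0.01 -0.42  0.15]
wrist plate back 16 [[-23.3, 30.0, 80.8], [10.2, 30.0, 83.6], [25.4, 37.8, 95.9]]
wrist top98 1404 [[-14.4, 14.0, 106.0], [-0.1, 22.1, 107.5], [14.4, 29.4, 108.9]]
wrist top86 1117 [[-14.4, -1.6, 94.2], [-0.1, 5.9, 95.5], [14.6, 12.9, 96.9]]
wrist plate top 1101 [[-24.5, 30.8, 96.5], [-0.1, 34.2, 98.4], [24.4, 37.8, 99.8]]
side plate back 286 [[-23.8, 34.8, 60.9], [0.3, 38.2, 78.2], [25.7, 40.2, 95.2]]
side top98 70 [[-14.3, 15.3, 106.2], [-0.0, 24.0, 107.9], [13.8, 31.5, 109.8]]
side top86 15 [[-14.4, -1.7, 94.9], [-9.6, 4.3, 96.8], [12.9, 29.7, 98.4]]
side plate top 74 [[-23.7, 28.7, 96.2], [2.1, 36.5, 98.1], [25.0, 40.1, 100.9]]
60 679 z 59.4 [[-16.4, -49.6], [16.6, -37.2]]
72 859 z 71.4 [[-16.3, -33.8], [16.3, -20.1]]
84 1412 z 83.8 [[-22.7, -17.2], [21.4, -2.9]]
96 1244 z 95.5 [[-16.8, -1.4], [15.5, 13.1]]
108 1444 z 107.5 [[-16.6, 14.3], [15.8, 28.5]]
((-0.6942157745361328, -10.455872535705566), (13.912242889404297, 45.99590301513672), 89.95854949951172)
```

View pics/c7.png

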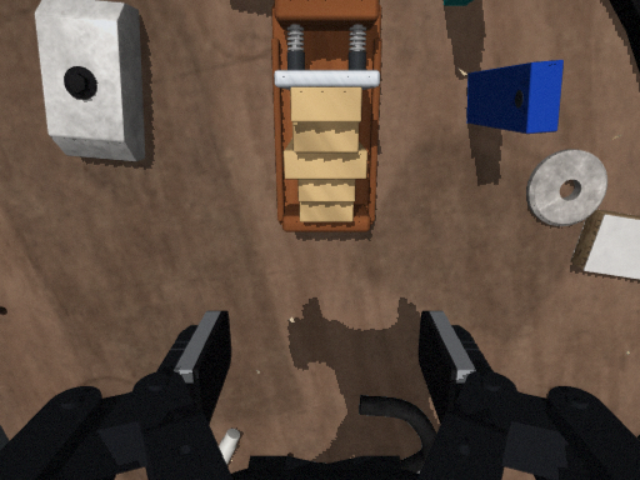

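All five boards are seated square and closed up: the loose board's top is at z 83.8 mm (nominal 84) and y about -10 mm, and the follower is at about 16 mm. The robot is clear, so I'm handing in.

```bash
python3 -c "
from workcell import bot
print(bot.finish_job())"
```

```text
the job is handed in; nothing more can be done
None
```

The 74 mm board is on the rack floor between the 62 and 86 mm boards, pressed for about 1 s at about 14 N (wrist reading); the row is closed with the follower near 16 mm, the robot is clear, and the job is handed in (no verdict was returned).

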